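Clear the packing belt into its crumb tray

TASK

The waffle run is over and the packing belt has to be cleared of crumbs. First pull the crumb tray out from under the end of the belt, all the way to its stop, and leave it out; then turn the belt's dial clockwise past the two clicks (slow, fast) to the third position (clear), which springs back when let go, and finish while still holding it there. Leave the waffle pack, the label roll and the tub where they stand.

Things in the scene. Friction and masses are not known exactly. Their poses are not given: they have to be found in the camera images.
- tray (a joint): how far the stainless crumb tray (180 x 138 mm, 30 mm deep) is pulled out from under the end of the blue-belted conveyor, m: 0 fully in, 0.130 at its stop; it may start up to 0.03 open. It slides level along minus the x axis of tray_handle, drags with about 2 N and stays where it is left.
- tray_handle (a point): middle of the tray's dark bow handle, a level round bar, 10 mm diameter, 110 mm long along y, centre 62 mm above the table; x points along the belt, away from the robot, z up. Behind the bar (+x) 32 mm are free to the tray's front plate (top edge 48 mm above the table). With the tray in, the end of the belt (107 mm high, side frames 115 mm) is 55 mm behind the bar. Moves with the tray.
- dial (a joint): clockwise turn (seen from above) of the grey bar-handled dial on the control box, rad: 0 off (white ring), clicks that hold at about 0.44 (slow, one dot) and 0.90 (fast, two dots), third position 1.32 (clear, three green dots), solid stop 1.385. Passing the clicks takes 0.07 N m; beyond the second click a spring turns it back to that click with 0.13 to 0.2 N m unless held.
- dial_grip (a point): on the dial's upright turning axis, half-way up its bar handle, 113 mm above the table; x along the bar to its white-striped pointer end, z up, turns with the dial. The bar is 64 mm long, 14 mm wide, 30 mm high (98 to 128 mm above the table), on a disc of 60 mm diameter whose top is 98 mm above the table; the top of the box is at 85 mm, the black plate on it at 87 mm.
- dial_pointer (a point): middle of the pointer end of the dial's bar, 32 mm from the axis, 113 mm above the table; turns with the dial
- station: the fixed stainless control box on one side of the belt, 180 (x) by 110 (y) by 85 mm high; origin at the centre of its underside. Dial axis at x -38 mm; red emergency stop (40 mm wide, top 113 mm above the table) at x +60, y -15 mm; small green lamp (top 94 mm) at x +60, y +36 mm. The pointer is 0.66 rad anticlockwise of the box's x at off, 0.66 rad clockwise of it at the third position.
- conveyor: the fixed conveyor, 500 mm long, 182 mm wide, 115 mm high, blue belt 144 mm wide; origin on the table under the middle of the end from which the tray comes; x along the belt away from the robot
- waffle_pack: bystander: closed clear pack of waffles with an orange strip, 200 x 138 x 75 mm, origin at the centre of its underside; on the side of the belt opposite to the control box
- label_roll: bystander: orange roll of labels standing on its flat side, 90 mm diameter, 60 mm high, origin at the centre of its underside
- tub: bystander: white lidded tub, 116 mm diameter, 90 mm high, origin at the centre of its underside

How it is judged (in metres and radians):
On the way, in this order (a step that is already met when the one before it is completed fails the run):
1. the crumb tray is out at its stop, the dial still off (value of joint tray above 0.122 m and value of joint dial below 0.2 rad), for 0.2 s.
2. the dial is past slow and fast, held in the third position by the fingers (value of joint dial above 1.2 rad and contact force between the fingers and dial above 1 N), for 0.3 s.
At the end, for the whole second after the job is handed in: The tray is out to within 12 mm of its stop and let go (nothing presses on it); the dial stands still at the third position (above 1.20 rad) with the robot's fingers still holding it there against the spring; pack, roll and tub are within 30 mm of where they stood (all of step 2 and value of joint tray above 0.118 m and velocity of joint dial between -0.15 and 0.15 rad/s and contact force between anything else and tray below 1 N and distance of each of waffle_pack, label_roll, tub from where it was at the start of the episode below 0.03 m); the arm keeps its last pose, push and grip.
It fails at once if the dial is switched on before the tray is out (value of joint dial above 0.3 rad and value of joint tray below 0.11 m).
It fails at once if a bystander is pushed away or tipped over (distance of any of waffle_pack, label_roll, tub from where it was at the start of the episode above 0.03 m or angle between any of waffle_pack, label_roll, tub's own z axis and vertical above 0.5 rad).
It also fails if it takes over 48 s, if anything falls off the work surface, if the arm or the gripper's body presses on something with over 40 N, if the wrist force passes 120 N, or if a joint passes its speed limit or range.

ROBOT

A 6-joint arm with a two-finger parallel gripper is mounted at the origin on the work surface. World frame = base frame: x ahead of the robot, y to its left, z up, the work surface at z = 0. Lengths are in mm, angles in rad, forces in N, time in s.
With the tool pointing down it reaches from about 300 to 875 mm from the base axis. Payload 4.2 kg.
Tool frame: the origin (TCP) lies midway between the tips of the shut fingers; the grasp point (between the pads) lies grip_point_offset behind it (grip_point_offset is the distance from the TCP to the grasp point, in mm); z points along the fingers, y is the direction in which the jaws open and shut (so a half turn about z gives the same grasp; the last joint's range is limited). The gripper opens to 85 mm and grips with 20 to 120 N. Pads are 22 mm wide; open, the fingers measure 114 mm over their backs; the gripper's body (76 mm by 85 mm) begins 54 mm behind the grasp point. The pads swing forward as they close: fully open they stand 13 mm farther back than shut.
Start: joints at [1.26, 0.32, 1.565, -0, 1.257, -0.02], TCP at [164.865, 550.873, 231.338] pointing down, gripper open.
Joint ranges: [-3.11, 3.11], [-0.84, 2.01], [0.21, 2.61], [-1.34, 4.49], [0.05, 2.63], [-2.56, 2.56]. Speed limits (rad/s): [2.57, 2.57, 3.14, 3.14, 3.14, 3.14].

INTERFACE

Orientations are given as a 3x3 rotation matrix whose columns are the frame's x, y, z axes.
In Python, from rig import sense, snapshot, calibration, hand_in, grip_point_offset gives the robot as it stands. The module is installed in compiled form; this text tells all that it offers.
- The arm moves only by the tool step_arm, never from a script. Its argument "rows" is a list of rows, each an object of numbers: "tx", "ty", "tz": the shift along the world's x, y, z as a fraction of full scale; "wx", "wy", "wz": the turn, a rotation vector about the world's x, y, z as a fraction of full scale; "fingers": the gripper command: -1 is shut, 1 is fully open, values between are in proportion. In form: [{"tx": .., "ty": .., "tz": .., "wx": .., "wy": .., "wz": .., "fingers": ..}, ...]. A call has 1 to 10 rows; each row is the pose to reach, as a shift and turn from the pose measured when the call began; what a row does not reach only later rows make up. Full scale, the value 1, is 400 mm for a shift and 0.5 rad for a turn. A row lasts 1/10 s, in which the tool goes at most 50 mm and 8.59 degrees, less where a joint would pass 70% of its speed; a pose out of reach is approached as far as the arm can. A call with a number of a shift or a turn outside -1 to 1 is refused whole. A call with a gripper value outside its range is refused whole. The fingers move at their own pace and stop on an object; "grip_force" is the grip in N (left out, the last holds). Time passes only in rows, so rows that repeat a pose let the fingers close. It gives the time, the measured TCP pose, the force and the opening at its end, in the units of the state.
- sense(): the state, without advancing time (a new reading comes with each control period).
- snapshot(name): name is "scene" or "top"; returns (picture, depth): 480x640x3 uint8, red, green, blue; 480x640 float32, mm along the optical axis (not along the pixel's ray), 0 where there is no reading.
- calibration(name): a dict with "fov_y" (degrees; the focal length in pixels is half the picture's height over the tangent of half this angle, whatever the lens; pixels are square), "cx", "cy" (the principal point, pixels), "k1" (the pictures are not rectified: a ray, as slopes to the right and down, at radius r is drawn at 1 + k1 r^2 times it, then the intrinsics apply), "R" (3x3) and "t" (3): a world point X has camera coordinates R X + t. Camera axes: x right, y down, z forward; pixel columns grow to the right and rows downward; lengths in mm; the calibration is good to about 2 mm. A picture is of the moment at which its call begins. calibration takes no time and is no camera call.
- hand_in(): hands the job in, once; it reports no verdict.
The state is a dict: "time": time; "joints": joint angles; "qd": joint speeds; "joint_torque": joint torques, N m; "tcp_pos": TCP position; "tcp_rot": TCP orientation; "wrist_force": force on the tool from outside, world axes, zero at the start; "torque": the same for the moment, N m; "width": finger opening in mm.
Only numpy, scipy, OpenCV 4.12 (cv2) and the standard library are available. Lean on these libraries where they do the work, as an engineer would, in place of code of your own. Each camera call takes 0.05 s, during which the arm holds its last target.

## Working session

There is one attempt and no reset: what is moved stays moved. The work goes in short steps, Python scripts to look and compute and a tool call to move; the robot and the scene stay as the last step left them, time stands still between calls to the robot, and variables do not carry over. Pictures are saved under pics/ and viewed, and the job is handed in when it is done.

Besides the shell and the picture viewer there is one more tool, called after "Emit:" by a JSON object that holds its "method" and its "body", one argument or row to a line. step_arm: Moves the arm, as the interface text tells. Shift numbers are shares of 400 mm and turn numbers shares of 0.5 rad, none past 1 either way. Its arguments: {"type":"object","properties":{"rows":{"type":"array"},"grip_force":{"type":"number"}},"required":["rows"]}

```bash
mkdir -p pics; python3 - <<'E'
from rig import sense, snapshot, calibration, grip_point_offset
import cv2,numpy as np
print(grip_point_offset, sense())
for n in("scene","top"):
    c=calibration(n);print(n,c)
    p,d=snapshot(n);cv2.imwrite(f"pics/{n}0.png",p[:,:,::-1]);np.save(f"pics/{n}0_d.npy",d)
E
```

```text
18.700000000000003 {'time': 0.0, 'joints': array([ 1.26000649e+00,  3.20298199e-01,  1.56566916e+00, -2.29563864e-05,
        1.25742503e+00, -2.00032625e-02]), 'qd': array([-0.00196143,  0.00122021,  0.00014589,  0.0015453 ,  0.00160934,
       -0.00019799]), 'joint_torque': array([-2.07898986e-03, -4.15532327e+01, -2.34155774e+01, -1.06230773e-04,
        8.28613032e-03,  1.59629434e-05]), 'tcp_pos': array([164.71635725, 550.4000113 , 230.48248609]), 'tcp_rot': array([[-9.58020687e-01,  2.86698591e-01, -5.29586583e-04],
       [ 2.86699080e-01,  9.58019143e-01, -1.72019382e-03],
       [ 1.41769401e-05, -1.79981325e-03, -9.99998380e-01]]), 'wrist_force': array([-0.26831266, -0.248157  ,  0.46705546]), 'torque': array([ 0.00554856,  0.00201445, -0.00982472]), 'width': 85.31635125495622}
scene {'fov_y': 43.23942697711662, 'cx': 322.63572147349834, 'cy': 252.91242968207843, 'k1': 0.040734447632792825, 'R': array([[-0.29929341,  0.95415944,  0.00179343],
       [ 0.82063359,  0.25836809, -0.50971212],
       [-0.48680999, -0.15108173, -0.86034315]]), 't': array([ 153.90149877, -472.22302486, 1627.72684234])}
top {'fov_y': 57.66875442503945, 'cx': 314.8026448035463, 'cy': 241.86557673355645, 'k1': -0.008534572185713496, 'R': array([[ 0.0256145 , -0.99963241,  0.00888503],
       [-0.99711325, -0.02618343, -0.07127128],
       [ 0.07147772, -0.0070338 , -0.9974174 ]]), 't': array([   9.3931758 ,  622.09102521, 1037.31918179])}
```

View pics/scene0.png

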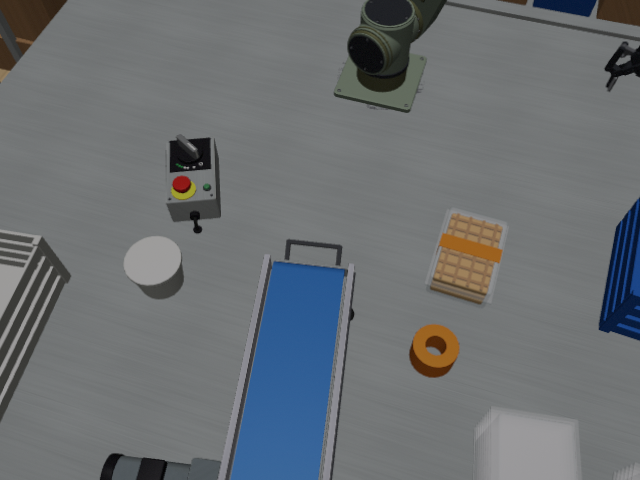

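View pics/top0.png

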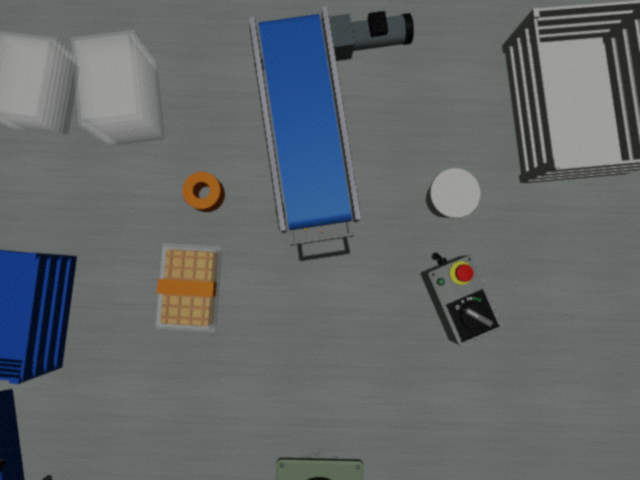

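The scene shows the tray handle at about (314,244) and the dial at about (188,147). In the top view they are at (324,256) and (480,316). I'll enlarge both.

```bash
python3 - <<'E'
import cv2,numpy as np
a=cv2.imread("pics/scene0.png");b=cv2.imread("pics/top0.png")
def crop(im,u,v,w,h,s):return cv2.resize(im[v:v+h,u:u+w],None,fx=s,fy=s,interpolation=cv2.INTER_CUBIC)
A=np.hstack([crop(a,270,225,100,75,4),crop(b,275,195,100,75,4)])
B=np.hstack([crop(a,150,125,80,100,5),crop(b,415,250,80,100,5)])
cv2.imwrite("pics/c1.png",A);cv2.imwrite("pics/c2.png",B)
E
```

```text
(no output)
```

View pics/c1.png

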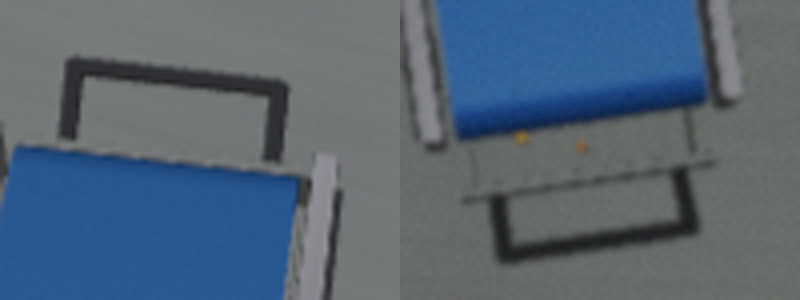

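View pics/c2.png

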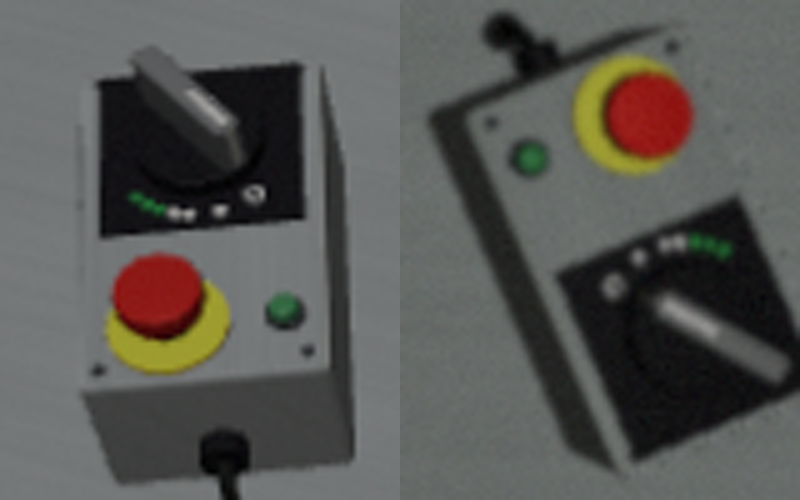

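```bash
cat >h.py <<'E'
import numpy as np,cv2
from rig import calibration
from scipy.optimize import least_squares
C={n:calibration(n) for n in("scene","top")}
def proj(n,X):
    c=C[n];p=np.asarray(c["R"])@X+c["t"];s=p[:2]/p[2];f=240/np.tan(np.radians(c["fov_y"])/2)
    s=s*(1+c["k1"]*(s@s));return s*f+[c["cx"],c["cy"]]
def tri(a,b,x0=(500,0,80)):
    r=least_squares(lambda X:np.r_[proj("scene",X)-a,proj("top",X)-b],x0);return r.x,np.abs(r.fun).max()
def atz(n,uv,z):
    return np.r_[least_squares(lambda X:proj(n,np.r_[X,z])-uv,(500,0)).x,z]
E
python3 - <<'E'
from h import *
S=lambda x,y,o,s:np.array([o[0]+(x+.5)/s-.5,o[1]+(y+.5)/s-.5])
so,to=(270,225),(275,195)
L=lambda n,a,b,zs:print(n,*[np.round(v,1) for v in tri(a,b)],*[np.round(atz(m,p,zs)[:2],1) for m,p in (("scene",a),("top",b))])
L("H+y",S(283,88,so,4),S(105,252,to,4),62)
L("H-y",S(72,66,so,4),S(292,228,to,4),62)
so,to=(150,125),(415,250)
L("ptr",S(232,128,so,5),S(262,298,to,5),128)
L("tail",S(146,52,so,5),S(384,366,to,5),128)
L("plate far-y",S(100,237,so,5),S(340,197,to,5),87)
L("plate far+y",S(303,217,so,5),S(157,272,to,5),87)
L("plate near+y",S(303,65,so,5),S(235,462,to,5),87)
L("lamp",S(285,308,so,5),S(130,158,to,5),94)
L("estop",S(160,282,so,5),S(250,115,to,5),113)
# conveyor frame ends top
for n,p in(("scene",(0,0)),):pass
so,to=(270,225),(275,195)
print("frame ends @115", atz("top",S(30,142,to,4),115),atz("top",S(332,98,to,4),115))
p=[atz("top",q,115) for q in((283,232),(252,22),(357,220),(324,10))];print(np.round(p,1)); 
E
```

```text
H+y [580.6  58.7  64.3] 0.6 [578.9  59.6] [581.1  57.3]
H-y [598.1 -51.9  59.6] 0.1 [599.6 -51.5] [597.9 -51.5]
ptr [ 475.5 -306.1  127.3] 1.0 [ 476.  -303.2] [ 476.1 -308. ]
tail [ 447.7 -359.   128.5] 1.0 [ 447.3 -356.9] [ 448.1 -361.3]
plate far-y [ 519.1 -358.5   83. ] 0.6 [ 521.7 -354.9] [ 519.6 -358.3]
plate far+y [ 483.5 -274.5   86.2] 0.3 [ 483.9 -273.5] [ 483.7 -274.9]
plate near+y [ 398.6 -311.    83.1] 0.5 [ 401.6 -307.9] [ 399.5 -310.6]
lamp [ 534.7 -261.    89.3] 0.3 [ 537.7 -258.2] [ 534.9 -260.2]
estop [ 555.2 -305.9  115.8] 0.5 [ 553.4 -306.2] [ 555.5 -307.9]
frame ends @115 [639.19917249  99.35920924 115.        ] [668.2508235  -67.87083457 115.        ]
[[ 635.1   97.3  115. ]
 [1118.5  183.7  115. ]
 [ 666.3  -66.5  115. ]
 [1152.5   18.7  115. ]]
```

Heights agree with the text: handle 59.6–64.3 mm (given 62), dial top about 128, plate 83–86, emergency stop 116.
- **Handle:** centre about (589.5, 3.5), yaw about 0.17. The tray is about 9 mm open.
- **Dial:** axis about (460, -332). Pointer yaw is about 1.07, so the dial is off.

Next I approach the handle.

Emit:
{"method": "step_arm", "body": {
  "rows": [
    {"tx": 0.6,"ty": -0.8,"tz": 0,"wz": -1,"fingers": -0.06},
    {"tx": 0.6,"ty": -0.8,"tz": 0,"wz": -1,"fingers": -0.06},
    {"tx": 0.6,"ty": -0.8,"tz": 0,"wz": -1,"fingers": -0.06},
    {"tx": 0.6,"ty": -0.8,"tz": 0,"wz": -1,"fingers": -0.06},
    {"tx": 0.6,"ty": -0.8,"tz": 0,"wz": -1,"fingers": -0.06},
    {"tx": 0.6,"ty": -0.8,"tz": 0,"wz": -1,"fingers": -0.06},
    {"tx": 0.6,"ty": -0.8,"tz": 0,"wz": -1,"fingers": -0.06},
    {"tx": 0.6,"ty": -0.8,"tz": 0,"wz": -1,"fingers": -0.06},
    {"tx": 0.6,"ty": -0.8,"tz": 0,"wz": -1,"fingers": -0.06}
  ],
  "grip_force": 30
}}

```text
$.rows[0]: bad value
```

Emit:
{"method": "step_arm", "body": {
  "rows": [
    {"tx": 0.6,"ty": -0.8,"tz": 0,"wx": 0,"wy": 0,"wz": -1,"fingers": -0.06},
    {"tx": 0.6,"ty": -0.8,"tz": 0,"wx": 0,"wy": 0,"wz": -1,"fingers": -0.06},
    {"tx": 0.6,"ty": -0.8,"tz": 0,"wx": 0,"wy": 0,"wz": -1,"fingers": -0.06},
    {"tx": 0.6,"ty": -0.8,"tz": 0,"wx": 0,"wy": 0,"wz": -1,"fingers": -0.06},
    {"tx": 0.6,"ty": -0.8,"tz": 0,"wx": 0,"wy": 0,"wz": -1,"fingers": -0.06},
    {"tx": 0.6,"ty": -0.8,"tz": 0,"wx": 0,"wy": 0,"wz": -1,"fingers": -0.06},
    {"tx": 0.6,"ty": -0.8,"tz": 0,"wx": 0,"wy": 0,"wz": -1,"fingers": -0.06},
    {"tx": 0.6,"ty": -0.8,"tz": 0,"wx": 0,"wy": 0,"wz": -1,"fingers": -0.06},
    {"tx": 0.6,"ty": -0.8,"tz": 0,"wx": 0,"wy": 0,"wz": -1,"fingers": -0.06}
  ],
  "grip_force": 30
}}

```text
time: 1.0
tcp_pos: [407.4, 226.1, 230.3]
tcp_rot: [[-0.698, 0.716, -0.0], [0.716, 0.698, -0.003], [-0.002, -0.002, -1.0]]
wrist_force: [0.3, 0.4, -0.2]
width: 40.1
```

Emit:
{"method": "step_arm", "body": {
  "rows": [
    {"tx": 0.455,"ty": -0.556,"tz": 0,"wx": 0,"wy": 0,"wz": -1,"fingers": -0.06},
    {"tx": 0.455,"ty": -0.556,"tz": 0,"wx": 0,"wy": 0,"wz": -1,"fingers": -0.06},
    {"tx": 0.455,"ty": -0.556,"tz": 0,"wx": 0,"wy": 0,"wz": -1,"fingers": -0.06},
    {"tx": 0.455,"ty": -0.556,"tz": 0,"wx": 0,"wy": 0,"wz": -1,"fingers": -0.06},
    {"tx": 0.455,"ty": -0.556,"tz": 0,"wx": 0,"wy": 0,"wz": -1,"fingers": -0.06},
    {"tx": 0.455,"ty": -0.556,"tz": 0,"wx": 0,"wy": 0,"wz": -1,"fingers": -0.06},
    {"tx": 0.455,"ty": -0.556,"tz": -0.2,"wx": 0,"wy": 0,"wz": -1,"fingers": -0.06},
    {"tx": 0.455,"ty": -0.556,"tz": -0.2,"wx": 0,"wy": 0,"wz": -1,"fingers": -0.06},
    {"tx": 0.455,"ty": -0.556,"tz": -0.2,"wx": 0,"wy": 0,"wz": -1,"fingers": -0.06}
  ]
}}

```text
time: 1.9
tcp_pos: [586.0, 4.2, 145.3]
tcp_rot: [[-0.269, 0.963, -0.013], [0.963, 0.269, -0.002], [0.001, -0.013, -1.0]]
wrist_force: [-0.7, -0.2, -0.2]
width: 40.6
```

Emit:
{"method": "step_arm", "body": {
  "rows": [
    {"tx": 0.009,"ty": -0.002,"tz": -0.1,"wx": 0,"wy": 0,"wz": -0.2,"fingers": -0.06},
    {"tx": 0.009,"ty": -0.002,"tz": -0.17,"wx": 0,"wy": 0,"wz": -0.2,"fingers": -0.06},
    {"tx": 0.009,"ty": -0.002,"tz": -0.17,"wx": 0,"wy": 0,"wz": -0.2,"fingers": -0.06},
    {"tx": 0.009,"ty": -0.002,"tz": -0.17,"wx": 0,"wy": 0,"wz": -0.2,"fingers": -0.06}
  ]
}}

```text
time: 2.3
tcp_pos: [590.7, 4.1, 79.0]
tcp_rot: [[-0.173, 0.985, -0.011], [0.985, 0.173, -0.001], [0.001, -0.011, -1.0]]
wrist_force: [1.3, -0.8, 0.2]
width: 40.4
```

```bash
cat >look.py <<'E'
import sys,cv2,numpy as np
from rig import snapshot
tag=sys.argv[1]; b=list(map(int,sys.argv[2:10]));o=[]
for i,n in enumerate(("scene","top")):
    p,d=snapshot(n);u,v,w,h=b[4*i:4*i+4]
    o.append(cv2.resize(p[v:v+h,u:u+w,::-1],(400,int(h*400/w)),interpolation=cv2.INTER_CUBIC))
cv2.imwrite(f"pics/{tag}.png",np.hstack(o))
E
python3 look.py h1 260 170 120 120 275 180 120 120
```

```text
(no output)
```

View pics/h1.png

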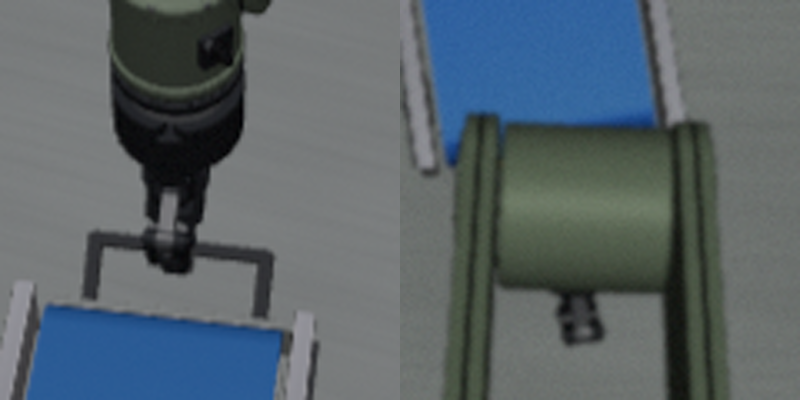

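In the scene crop, the bar at about (170,245) passes between the two fingertips and the fingers straddle it. I'll lower and close.

Emit:
{"method": "step_arm", "body": {
  "rows": [
    {"tx": 0,"ty": 0,"tz": -0.04,"wx": 0,"wy": 0,"wz": 0,"fingers": -0.06},
    {"tx": -0.002,"ty": 0,"tz": -0.078,"wx": 0,"wy": 0,"wz": 0,"fingers": -0.06},
    {"tx": -0.002,"ty": 0,"tz": -0.078,"wx": 0,"wy": 0,"wz": 0,"fingers": -0.06},
    {"tx": -0.002,"ty": 0,"tz": -0.078,"wx": 0,"wy": 0,"wz": 0,"fingers": -1},
    {"tx": -0.002,"ty": 0,"tz": -0.078,"wx": 0,"wy": 0,"wz": 0,"fingers": -1},
    {"tx": -0.002,"ty": 0,"tz": -0.078,"wx": 0,"wy": 0,"wz": 0,"fingers": -1},
    {"tx": -0.002,"ty": 0,"tz": -0.078,"wx": 0,"wy": 0,"wz": 0,"fingers": -1},
    {"tx": -0.002,"ty": 0,"tz": -0.078,"wx": 0,"wy": 0,"wz": 0,"fingers": -1}
  ],
  "grip_force": 30
}}

```text
time: 3.2
tcp_pos: [591.2, 3.8, 50.4]
tcp_rot: [[-0.172, 0.985, -0.007], [0.985, 0.172, -0.001], [0.0, -0.007, -1.0]]
wrist_force: [-1.2, -0.3, 5.5]
width: 8.8
```

Emit:
{"method": "step_arm", "body": {
  "rows": [
    {"tx": -0.05,"ty": -0.0087,"tz": 0,"wx": 0,"wy": 0,"wz": 0,"fingers": -1},
    {"tx": -0.1,"ty": -0.0174,"tz": 0,"wx": 0,"wy": 0,"wz": 0,"fingers": -1},
    {"tx": -0.15,"ty": -0.026,"tz": 0,"wx": 0,"wy": 0,"wz": 0,"fingers": -1},
    {"tx": -0.2,"ty": -0.0348,"tz": 0,"wx": 0,"wy": 0,"wz": 0,"fingers": -1},
    {"tx": -0.25,"ty": -0.0435,"tz": 0,"wx": 0,"wy": 0,"wz": 0,"fingers": -1},
    {"tx": -0.27,"ty": -0.047,"tz": 0,"wx": 0,"wy": 0,"wz": 0,"fingers": -1},
    {"tx": -0.27,"ty": -0.047,"tz": 0,"wx": 0,"wy": 0,"wz": 0,"fingers": -1}
  ]
}}

```text
time: 3.9
tcp_pos: [482.0, -15.6, 50.5]
tcp_rot: [[-0.173, 0.985, -0.008], [0.985, 0.173, -0.002], [-0.0, -0.008, -1.0]]
wrist_force: [-2.0, -3.1, -2.4]
width: 8.7
```

Emit:
{"method": "step_arm", "body": {
  "rows": [
    {"tx": -0.012,"ty": -0.002,"tz": 0,"wx": 0,"wy": 0,"wz": 0,"fingers": -1},
    {"tx": -0.024,"ty": -0.004,"tz": 0,"wx": 0,"wy": 0,"wz": 0,"fingers": -1},
    {"tx": -0.024,"ty": -0.004,"tz": 0,"wx": 0,"wy": 0,"wz": 0,"fingers": -1}
  ]
}}

```text
time: 4.2
tcp_pos: [472.4, -17.3, 50.5]
tcp_rot: [[-0.173, 0.985, -0.008], [0.985, 0.173, -0.002], [-0.001, -0.008, -1.0]]
wrist_force: [-0.1, -2.5, -3.3]
width: 8.7
```

Emit:
{"method": "step_arm", "body": {
  "rows": [
    {"tx": -0.008,"ty": -0.0014,"tz": 0,"wx": 0,"wy": 0,"wz": 0,"fingers": -1},
    {"tx": -0.016,"ty": -0.0028,"tz": 0,"wx": 0,"wy": 0,"wz": 0,"fingers": -1},
    {"tx": -0.016,"ty": -0.0028,"tz": 0,"wx": 0,"wy": 0,"wz": 0,"fingers": -1},
    {"tx": -0.016,"ty": -0.0028,"tz": 0,"wx": 0,"wy": 0,"wz": 0,"fingers": -1}
  ]
}}

```text
time: 4.6
tcp_pos: [470.7, -17.7, 50.6]
tcp_rot: [[-0.172, 0.985, 0.002], [0.985, 0.172, -0.001], [-0.001, 0.002, -1.0]]
wrist_force: [11.2, 3.2, -14.9]
width: 8.8
```

```bash
python3 look.py h2 240 140 140 140 265 180 140 140; python3 -c "
from rig import sense;s=sense();print(s['tcp_pos'],s['wrist_force'],s['time'])"
```

```text
[470.6725783  -17.68932007  50.58261011] [ 11.70851771   3.0008602  -14.28409677] 4.7
```

View pics/h2.png

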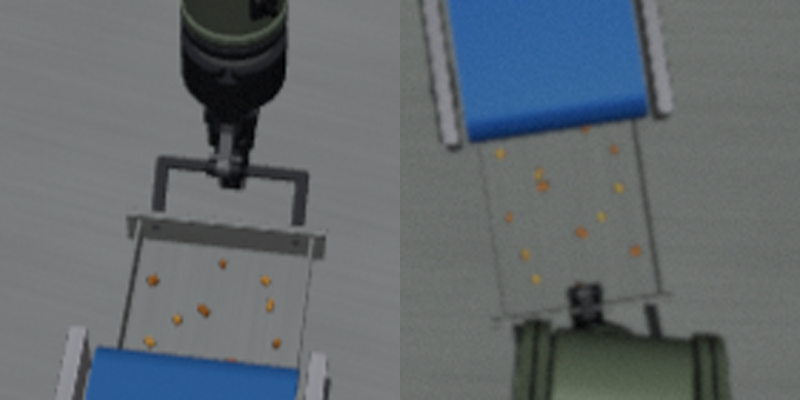

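The tray is out: reaction is about 12 N at 122 mm of travel, and with the ~9 mm it started open that puts it at the stop. The crumbs are visible in the tray. Next I let go and rise.

Emit:
{"method": "step_arm", "body": {
  "rows": [
    {"tx": 0,"ty": 0,"tz": 0,"wx": 0,"wy": 0,"wz": 0,"fingers": -0.06},
    {"tx": 0,"ty": 0,"tz": 0,"wx": 0,"wy": 0,"wz": 0,"fingers": -0.06},
    {"tx": 0,"ty": 0,"tz": 0,"wx": 0,"wy": 0,"wz": 0,"fingers": -0.06},
    {"tx": 0,"ty": 0,"tz": 0,"wx": 0,"wy": 0,"wz": 0,"fingers": -0.06},
    {"tx": 0,"ty": 0,"tz": 0.1,"wx": 0,"wy": 0,"wz": 0,"fingers": -0.06},
    {"tx": 0,"ty": 0,"tz": 0.2,"wx": 0,"wy": 0,"wz": 0,"fingers": -0.06},
    {"tx": 0,"ty": 0,"tz": 0.35,"wx": 0,"wy": 0,"wz": 0,"fingers": -0.06},
    {"tx": 0,"ty": 0,"tz": 0.35,"wx": 0,"wy": 0,"wz": 0,"fingers": -0.06},
    {"tx": 0,"ty": 0,"tz": 0.35,"wx": 0,"wy": 0,"wz": 0,"fingers": -0.06}
  ]
}}

```text
time: 5.6
tcp_pos: [471.5, -17.8, 192.6]
tcp_rot: [[-0.172, 0.985, 0.006], [0.985, 0.172, -0.001], [-0.002, 0.006, -1.0]]
wrist_force: [0.5, -0.2, -0.5]
width: 40.1
```

```bash
python3 look.py h3 240 140 140 140 265 180 140 140
```

```text
(no output)
```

View pics/h3.png

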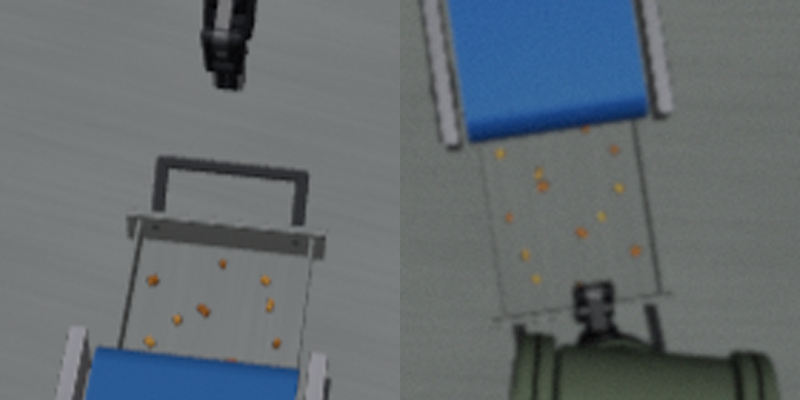

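The tray stays out and the fingers are clear of it. On to the dial.

Emit:
{"method": "step_arm", "body": {
  "rows": [
    {"tx": -0.029,"ty": -0.785,"tz": 0,"wx": 0,"wy": 0,"wz": -1,"fingers": -0.06},
    {"tx": -0.029,"ty": -0.785,"tz": 0,"wx": 0,"wy": 0,"wz": -1,"fingers": -0.06},
    {"tx": -0.029,"ty": -0.785,"tz": 0,"wx": 0,"wy": 0,"wz": -1,"fingers": -0.06},
    {"tx": -0.029,"ty": -0.785,"tz": 0,"wx": 0,"wy": 0,"wz": -1,"fingers": -0.06},
    {"tx": -0.029,"ty": -0.785,"tz": 0,"wx": 0,"wy": 0,"wz": -1,"fingers": -0.06},
    {"tx": -0.029,"ty": -0.785,"tz": 0,"wx": 0,"wy": 0,"wz": -1,"fingers": -0.06},
    {"tx": -0.029,"ty": -0.785,"tz": 0,"wx": 0,"wy": 0,"wz": -1,"fingers": -0.06},
    {"tx": -0.029,"ty": -0.785,"tz": 0,"wx": 0,"wy": 0,"wz": -1,"fingers": -0.06}
  ]
}}

```text
time: 6.5
tcp_pos: [456.7, -332.7, 186.8]
tcp_rot: [[0.325, 0.946, -0.005], [0.946, -0.325, 0.003], [0.001, -0.005, -1.0]]
wrist_force: [0.2, 0.7, 0.8]
width: 40.0
```

Emit:
{"method": "step_arm", "body": {
  "rows": [
    {"tx": 0.009,"ty": 0.001,"tz": -0.06,"wx": 0,"wy": 0,"wz": -0.35,"fingers": -0.06},
    {"tx": 0.009,"ty": 0.001,"tz": -0.13,"wx": 0,"wy": 0,"wz": -0.35,"fingers": -0.06},
    {"tx": 0.009,"ty": 0.001,"tz": -0.13,"wx": 0,"wy": 0,"wz": -0.35,"fingers": -0.06},
    {"tx": 0.009,"ty": 0.001,"tz": -0.13,"wx": 0,"wy": 0,"wz": -0.35,"fingers": -0.06}
  ]
}}

```text
time: 6.9
tcp_pos: [460.1, -330.6, 134.4]
tcp_rot: [[0.482, 0.876, -0.006], [0.876, -0.482, 0.005], [0.002, -0.008, -1.0]]
wrist_force: [0.2, 0.5, 0.2]
width: 40.0
```

```bash
python3 look.py d1 140 90 100 100 415 240 100 100
```

```text
(no output)
```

View pics/d1.png

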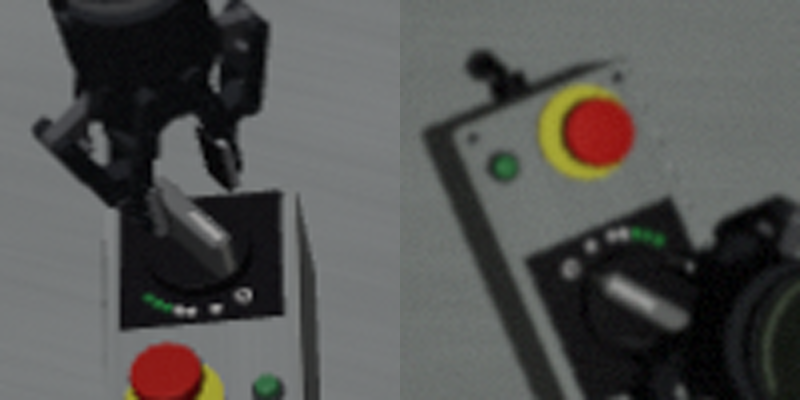

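The dial bar lies between the two fingers, which straddle it along its length: in the scene crop it runs from about (165,190) to (235,270). I'll lower and grip it.

Emit:
{"method": "step_arm", "body": {
  "rows": [
    {"tx": 0,"ty": -0.004,"tz": -0.04,"wx": 0,"wy": 0,"wz": 0,"fingers": -0.06},
    {"tx": 0,"ty": -0.004,"tz": -0.077,"wx": 0,"wy": 0,"wz": 0,"fingers": -0.06},
    {"tx": 0,"ty": -0.004,"tz": -0.077,"wx": 0,"wy": 0,"wz": 0,"fingers": -0.06},
    {"tx": 0,"ty": -0.004,"tz": -0.077,"wx": 0,"wy": 0,"wz": 0,"fingers": -1},
    {"tx": 0,"ty": -0.004,"tz": -0.077,"wx": 0,"wy": 0,"wz": 0,"fingers": -1},
    {"tx": 0,"ty": -0.004,"tz": -0.077,"wx": 0,"wy": 0,"wz": 0,"fingers": -1},
    {"tx": 0,"ty": -0.004,"tz": -0.077,"wx": 0,"wy": 0,"wz": 0,"fingers": -1}
  ],
  "grip_force": 60
}}

```text
time: 7.7
tcp_pos: [460.4, -332.8, 106.8]
tcp_rot: [[0.483, 0.876, -0.004], [0.876, -0.483, 0.003], [0.001, -0.005, -1.0]]
wrist_force: [-3.9, 2.6, 6.0]
width: 12.6
```

Emit:
{"method": "step_arm", "body": {
  "rows": [
    {"tx": 0,"ty": 0,"tz": 0,"wx": 0,"wy": 0,"wz": -0.2,"fingers": -1},
    {"tx": 0,"ty": 0,"tz": 0,"wx": 0,"wy": 0,"wz": -0.4,"fingers": -1},
    {"tx": 0,"ty": 0,"tz": 0,"wx": 0,"wy": 0,"wz": -0.6,"fingers": -1},
    {"tx": 0,"ty": 0,"tz": 0,"wx": 0,"wy": 0,"wz": -0.8,"fingers": -1},
    {"tx": 0,"ty": 0,"tz": 0,"wx": 0,"wy": 0,"wz": -1,"fingers": -1},
    {"tx": 0,"ty": 0,"tz": 0,"wx": 0,"wy": 0,"wz": -1,"fingers": -1}
  ]
}}

```text
time: 8.3
tcp_pos: [461.3, -333.7, 106.9]
tcp_rot: [[0.843, 0.537, 0.001], [0.537, -0.843, 0.003], [0.002, -0.002, -1.0]]
wrist_force: [2.8, -2.9, -8.3]
width: 12.8
```

Emit:
{"method": "step_arm", "body": {
  "rows": [
    {"tx": 0,"ty": 0,"tz": 0,"wx": 0,"wy": 0,"wz": -0.2,"fingers": -1},
    {"tx": 0,"ty": 0,"tz": 0,"wx": 0,"wy": 0,"wz": -0.4,"fingers": -1},
    {"tx": 0,"ty": 0,"tz": 0,"wx": 0,"wy": 0,"wz": -0.6,"fingers": -1},
    {"tx": 0,"ty": 0,"tz": 0,"wx": 0,"wy": 0,"wz": -0.8,"fingers": -1},
    {"tx": 0,"ty": 0,"tz": 0,"wx": 0,"wy": 0,"wz": -0.8,"fingers": -1}
  ]
}}

```text
time: 8.8
tcp_pos: [461.7, -334.7, 106.9]
tcp_rot: [[0.986, 0.169, 0.003], [0.169, -0.986, 0.0], [0.003, 0.0, -1.0]]
wrist_force: [1.9, -5.1, -8.6]
width: 12.8
```

Emit:
{"method": "step_arm", "body": {
  "rows": [
    {"tx": 0,"ty": 0.002,"tz": 0,"wx": 0,"wy": 0,"wz": -0.2,"fingers": -1},
    {"tx": 0,"ty": 0.003,"tz": 0,"wx": 0,"wy": 0,"wz": -0.4,"fingers": -1},
    {"tx": 0,"ty": 0.003,"tz": 0,"wx": 0,"wy": 0,"wz": -0.6,"fingers": -1},
    {"tx": 0,"ty": 0.003,"tz": 0,"wx": 0,"wy": 0,"wz": -0.8,"fingers": -1},
    {"tx": 0,"ty": 0.003,"tz": 0,"wx": 0,"wy": 0,"wz": -0.87,"fingers": -1},
    {"tx": 0,"ty": 0.003,"tz": 0,"wx": 0,"wy": 0,"wz": -0.87,"fingers": -1},
    {"tx": 0,"ty": 0.003,"tz": 0,"wx": 0,"wy": 0,"wz": -0.87,"fingers": -1}
  ]
}}

```text
time: 9.5
tcp_pos: [461.6, -335.9, 106.9]
tcp_rot: [[0.966, -0.257, 0.003], [-0.257, -0.966, -0.006], [0.004, 0.005, -1.0]]
wrist_force: [0.6, -9.5, -9.2]
width: 12.8
```

```bash
python3 look.py d2 140 90 100 100 415 240 100 100;python3 -c "
from rig import sense;s=sense();print(s)"
```

```text
{'time': 9.6, 'joints': array([-0.64752972,  0.41608243,  1.75499092, -0.00338668,  0.96494628,
        1.18498194]), 'qd': array([-0.00098263, -0.00087452,  0.00111194, -0.00094038,  0.00223983,
       -0.0018157 ]), 'joint_torque': array([  3.77244651, -48.49835873, -19.786098  ,   1.76584303,
         1.66543845,   0.18532705]), 'tcp_pos': array([ 461.68583291, -335.87170277,  106.96767053]), 'tcp_rot': array([[ 0.9664371 , -0.25688844,  0.00276771],
       [-0.25687048, -0.96642971, -0.00558372],
       [ 0.00410919,  0.00468537, -0.99998058]]), 'wrist_force': array([ 0.47048567, -9.55154334, -9.03573204]), 'torque': array([-1.35297887, -0.02936593,  0.16897355]), 'width': 12.870972655448204}
```

View pics/d2.png

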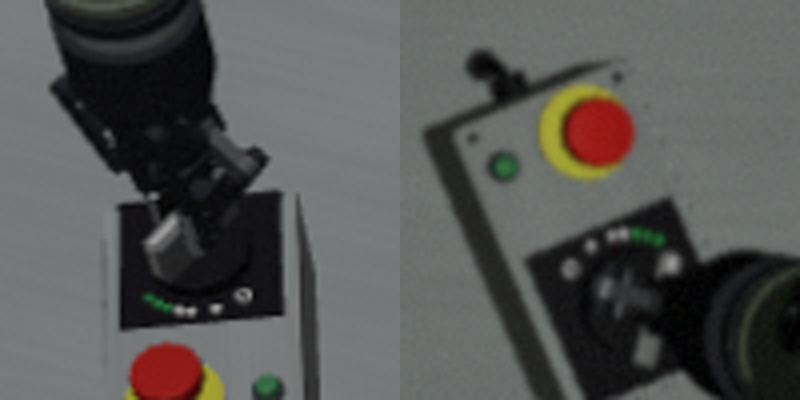

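In the top crop the pointer end is at about (668,262) and the tail at about (648,350). In the scene crop the pointer end is at about (165,245). I'll get the dial angle from these.

```bash
python3 - <<'E'
from rig import snapshot
import cv2,numpy as np
o=[]
for n,(u,v,w,h) in(("scene",(165,125,50,50)),("top",(455,290,50,50))):
    p,_=snapshot(n);o.append(cv2.resize(p[v:v+h,u:u+w,::-1],None,fx=8,fy=8,interpolation=cv2.INTER_CUBIC))
cv2.imwrite("pics/d3.png",cv2.convertScaleAbs(np.hstack(o),alpha=1.4))
E
```

```text
(no output)
```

View pics/d3.png

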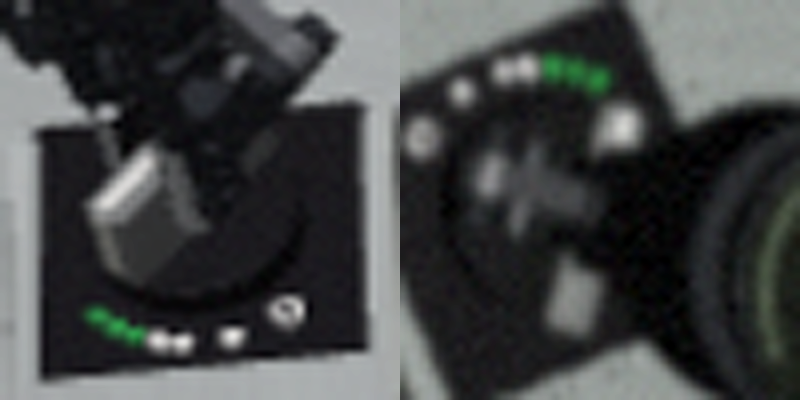

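```bash
python3 - <<'E'
from h import *
a=atz("top",(455+225.5/8,290+110/8),128);b=atz("top",(455+168/8,290+332/8),128)
d=a-b;print(a,b,np.hypot(*d[:2]),np.arctan2(d[1],d[0]), 'dial',0.405+.66-np.arctan2(d[1],d[0]))
# from scene: pointer-end top edge
print(atz("scene",(165+95/8,125+212/8),128),atz("scene",(165+152/8,125+148/8),128))
E
```

```text
[ 488.74233399 -343.39409541  128.        ] [ 428.67891005 -327.68886632  128.        ] 62.08276021720766 -0.2557514296488598 dial 1.3207514296488596
[ 492.04083521 -341.4637964   128.        ] [ 466.41084941 -335.9600952   128.        ]
```

The dial measures 1.32 rad (third position), with 0.17 N m of spring moment on the wrist. I'll hold it with a slight extra turn, then check everything.

Emit:
{"method": "step_arm", "body": {
  "rows": [
    {"tx": 0,"ty": 0,"tz": 0,"wx": 0,"wy": 0,"wz": -0.04,"fingers": -1},
    {"tx": 0,"ty": 0,"tz": 0,"wx": 0,"wy": 0,"wz": -0.04,"fingers": -1},
    {"tx": 0,"ty": 0,"tz": 0,"wx": 0,"wy": 0,"wz": -0.04,"fingers": -1},
    {"tx": 0,"ty": 0,"tz": 0,"wx": 0,"wy": 0,"wz": -0.04,"fingers": -1},
    {"tx": 0,"ty": 0,"tz": 0,"wx": 0,"wy": 0,"wz": -0.04,"fingers": -1},
    {"tx": 0,"ty": 0,"tz": 0,"wx": 0,"wy": 0,"wz": -0.04,"fingers": -1}
  ]
}}

```text
time: 10.3
tcp_pos: [461.6, -336.0, 106.9]
tcp_rot: [[0.961, -0.276, 0.003], [-0.276, -0.961, -0.006], [0.004, 0.005, -1.0]]
wrist_force: [0.7, -3.2, -7.8]
width: 13.0
```

```bash
python3 - <<'E'
from rig import snapshot,sense
import cv2,numpy as np
p,_=snapshot("top");q,_=snapshot("scene");cv2.imwrite("pics/end.png",cv2.resize(np.hstack([p,q])[:,:,::-1],(800,300),interpolation=cv2.INTER_AREA))
a=cv2.imread("pics/top0.png")[:,:,::-1].astype(int)
for n,(u,v,w,h) in dict(pack=(150,235,80,105),roll=(175,165,55,55),tub=(420,160,70,65)).items():
    print(n,np.abs(a[v:v+h,u:u+w]-p[v:v+h,u:u+w]).mean().round(2),np.abs(a[v:v+h,u:u+w]-p[v:v+h,u:u+w]).max())
s=sense();print(s['time'],s['tcp_pos'],np.arctan2(s['tcp_rot'][1,1],s['tcp_rot'][0,1]),s['wrist_force'],s['torque'],s['width'],np.abs(s['qd']).max())
from h import *
E
```

```text
pack 4.49 14
roll 4.16 14
tub 4.95 13
10.4 [ 461.64704296 -335.99087541  106.96286207] -1.8502512537959104 [ 0.47468724 -3.31543424 -7.37583019] [-0.56077326 -0.21418659  0.21700008] 12.873915950892806 0.00228875735372481
```

View pics/end.png

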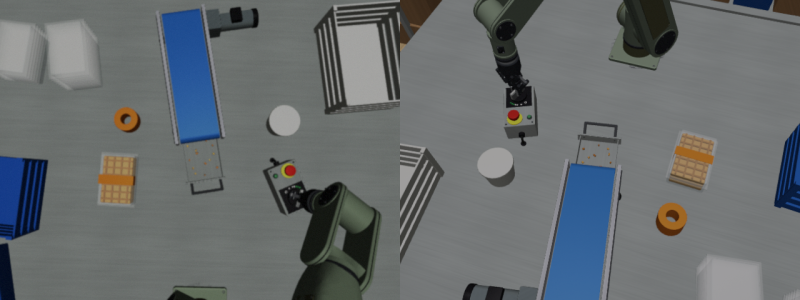

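```bash
python3 - <<'E'
from rig import snapshot
import cv2
p,_=snapshot("top");cv2.imwrite("pics/tr.png",cv2.resize(p[270:320,290:370,::-1],None,fx=8,fy=8,interpolation=cv2.INTER_CUBIC))
E
```

```text
(no output)
```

View pics/tr.png

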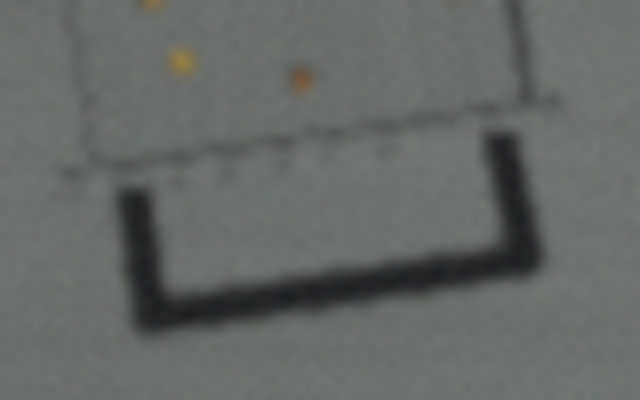

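The bar corners are at crop pixels (152,312) and (522,257).

```bash
python3 - <<'E'
from h import *
from rig import hand_in
a=(atz("top",(290+152/8,270+312/8),62)+atz("top",(290+522/8,270+257/8),62))/2
m=np.hypot(*(a-[589.5,2.9,62])[:2]);print(a,"moved",m)
if m>115: print(hand_in())
E
```

```text
[472.0057869  -18.14416638  62.        ] moved 119.36392691883593
the job is handed in; nothing more can be done
None
```

I pulled the crumb tray out to its stop and let it go, then turned the dial clockwise past both clicks to the third position. I handed the job in with the fingers still gripping it there. `hand_in` gives no verdict, so these are my own last checks, at about 10.4 s of the 48 s allowed:

- **Tray:** it stopped firmly against about 12 N after 122 mm of travel. Adding the roughly 9 mm it started open gives about 130 mm. The final picture gave 119 mm of movement instead; the two differ by 2–3 mm, which is about the calibration error. Both readings clear the 118 mm limit. Nothing touches the tray now.
- **Dial:** the camera put it at about 1.32 rad. After that I turned it about 0.02 rad further as a holding margin, and the gripper's own angle then read about 1.34. The wrist felt 0.17 to 0.22 N m from the spring, the grip opening was 13 mm on the 14 mm bar, and the arm was still.
- **Pack, roll and tub:** comparing the first and last top pictures shows only camera noise around each, so none of them moved.

A sideways force on the wrist built up to about 10 N while turning, from a few millimetres of drift off the dial's axis. It had dropped to about 3 N by the end, and no check failed.

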